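# Release the locked centrifuge lid with the release rod

## Robot

A 6-joint arm with a two-finger parallel gripper is mounted at the origin on the work surface. World frame = base frame: x ahead of the robot, y to its left, z up, the work surface at z = 0. Lengths are in m, angles in rad, forces in N, time in s.
With the tool pointing down it reaches from about 0.375 to 0.9 m from the base axis. Payload 3.1 kg.
Tool frame: the origin (TCP) lies midway between the tips of the shut fingers; the grasp point (between the pads) lies 19 mm behind it; z points along the fingers, y is the line along which they close (so a half turn about z gives the same grasp; the last joint's range is limited). The gripper opens to 87 mm and grips with 3 to 60 N. Pads are 19 mm wide; open, the fingers measure 117 mm over their backs; the gripper's body (75 mm by 190 mm) begins 51 mm behind the grasp point.
Start: joints at [-1.302, 0.527, 1.433, -0, 1.181, -0.178], TCP at [0.271, -0.563, 0.195] pointing down, gripper open.
Joint ranges: [-3.08, 3.08], [-0.75, 2.2], [0.22, 2.44], [-1.43, 4.57], [0, 2.65], [-2.85, 2.85]. Speed limits (rad/s): [2.79, 2.79, 3.14, 3.14, 3.14, 3.14].

## Interface

Orientations are given as a 3x3 rotation matrix whose columns are the frame's x, y, z axes.
In Python, from bench import bot gives the robot as it stands. The module is installed in compiled form; this text tells all that it offers.
- The arm moves only by the shell command python3 -m creep 'ROWS'. ROWS is JSON, a list of rows, each a list of 5 numbers: the shift along the world's x, y, z in m, then the turn about the world's z in rad, then the closure in counts, from 0 (fully open) to 255 (shut). In form: [[x, y, z, twist, claw], ...]. A call has 1 to 10 rows; each row is the pose to reach, as a shift and turn from the pose commanded when the call began; what a row does not reach only later rows make up. A row lasts 1/8 s, in which the tool goes at most 62.5 mm and 10.7 degrees, less where a joint would pass 70% of its speed; a pose out of reach is approached as far as the arm can. A call with a gripper value outside its range is refused whole. The fingers move at their own pace and stop on an object; the grip force is fixed at half the most. Time passes only in rows, so rows that repeat a pose let the fingers close. It gives the time, the measured TCP pose, the force, the opening and the grip force at its end, in the units of the state.
- bot.read_state(): the state, without advancing time (a new reading comes with each control period).
- bot.get_image(name): name is "side" or "top" or "wrist"; returns a dict with "frame" (400x640x3 uint8, blue, green, red), "fx", "fy", "cx", "cy" (pixels), "k1" (the pictures are not rectified: a ray, as slopes to the right and down, at radius r is drawn at 1 + k1 r^2 times it, then the intrinsics apply), "R" (3x3) and "t" (3): a world point X has camera coordinates R X + t. Camera axes: x right, y down, z forward; pixel columns grow to the right and rows downward; lengths in m; the calibration is good to about 2 mm. A picture is of the moment at which its call begins. There is no depth.
- bot.close_job(): hands the job in; it is judged then, once.
The state is a dict: "time_s": time; "q": joint angles; "joint_vel": joint speeds; "tau": joint torques, N m; "position": TCP position; "tool_rot": TCP orientation; "ft_force": force on the tool from outside, world axes, zero at the start; "wrist_torque": the same for the moment, N m; "opening": opening from 0.0 (shut) to 1.0 (fully open); "grasp_force": force on a finger pad.
Only numpy, scipy, OpenCV 4.12 (cv2) and the standard library are available. Lean on these libraries where they do the work, as an engineer would, in place of code of your own. Each camera call takes 0.05 s, during which the arm holds its last target. There are 200 camera calls.

## Task

The power is out and the bench centrifuge is locked with the samples inside. Take the release rod from the tool stand (the one with the tall, plain round grip), push it straight down through the round release hole in the machine's front deck until its collar sits on the deck and the lid springs ajar. Leave the rod standing upright in the hole and let go of it.

Things in the scene. Friction and masses are not known exactly. Their poses are not given: they have to be found in the camera images.
- release_rod: Loose upright rod, 80 g. Origin: its lower tip, on the axis; z up along it. Steel shaft 8 mm thick (z 0 to 80 mm), flat steel collar 32 mm wide (z 80 to 85), plain round black grip 22 mm thick (z 85 to 155). Hangs by its collar in an 18 mm hole of the tool stand; lift it straight up 100 mm to clear. The stand's other tools are shorter, one with a ball, one with a flat paddle for a head.
- tool_stand: Fixed wooden stand, open at the sides, 210 x 80 mm, top plate 110 mm above the bench, 10 mm thick. Origin: centre of its underside; x along its length, pointing away from the robot to within 20 degrees. Three holes in a row at x = -65, 0 and 65 mm hold the rod and two other tools; which place holds which varies.
- release_hole (a point): Centre of the mouth of the round hole, 23 mm wide, in the metal front deck (120 mm above the bench, 10 mm thick) of the fixed white centrifuge, 240 x 260 mm; 24 mm from its front, 55 mm left of its middle. z up, x to its back, where the lid's edge is 46 mm away. 62 mm below the deck the hidden latch pad resists with about 10 N, trips after 8 to 13 mm and stays down; the collar lands after 18 mm.
- lid (a joint): Opening angle (rad) of the centrifuge's lid, hinged along the machine's back edge: 0 shut and latched, 0.32 fully sprung open, its front edge 50 mm up. Its spring opens it once the latch is tripped.

How it is judged:
On the way:
1. the release rod's tip is in the release hole, 15 mm or more below the deck, with the lid still shut (horizontal distance between release_rod and release_hole below 0.025 m and z of release_rod in the frame of release_hole below -0.015 m and value of joint lid below 0.05 rad), for 0.1 s.
At the end, for the whole second after the job is handed in: The lid is sprung open by more than 0.22 rad, and the release rod stands let go and at rest in the release hole, its collar within 12 mm of the deck (tip more than 68 mm below it), within 25 mm of the hole's axis at the tip and within 15 degrees of upright (value of joint lid above 0.22 rad and horizontal distance between release_rod and release_hole below 0.025 m and z of release_rod in the frame of release_hole below -0.068 m and angle between release_rod's own z axis and vertical below 0.26 rad and linear speed of release_rod below 0.03 m/s); the robot touches nothing.
It also fails if it takes over 38 s, if anything falls off the work surface, if the arm or the gripper's body presses on something with over 40 N, if the wrist force passes 120 N, or if a joint passes its speed limit or range.

## Working session

There is one attempt and no reset: what is moved stays moved. The work goes in short steps, Python scripts to look and compute and a shell command to move; the robot and the scene stay as the last step left them, time stands still between calls to the robot, and variables do not carry over. Pictures are saved under pics/ and viewed, at most 10 in all, crops included, and the job is handed in when it is done.

```bash
mkdir -p pics; cat > h.py <<'E'
import numpy as np, cv2
from bench import bot
def K(c): return np.array([[c["fx"],0,c["cx"]],[0,c["fy"],c["cy"]],[0,0,1.]])
def D(c): return np.array([c["k1"],0,0,0,0.])
def ray(c,px):
    u=cv2.undistortPoints(np.array(px,float).reshape(-1,1,2),K(c),D(c))[:,0]
    R=np.array(c["R"]);o=-R.T@np.array(c["t"])
    d=np.c_[u,np.ones(len(u))]@R
    return o,d
def onz(c,px,z):
    o,d=ray(c,px); return o+d*((z-o[2])/d[:,2])[:,None]
def proj(c,X):
    p,_=cv2.projectPoints(np.array(X,float).reshape(-1,1,3),cv2.Rodrigues(np.array(c["R"]))[0],np.array(c["t"],float),K(c),D(c)); return p[:,0]
E
python3 - <<'E'
from h import *
import pickle
for n in("side","top"):
    c=bot.get_image(n);cv2.imwrite(f"pics/{n}0.png",c["frame"]);pickle.dump(c,open(n+"0.pkl","wb"))
    print(n,-np.array(c["R"]).T@c["t"],np.array(c["R"])[2],c["fx"],c["k1"])
s=bot.read_state();print(s["time_s"],s["position"],s["tool_rot"],s["ft_force"])
E
```

```text
side [0.54071823 0.6050882  0.76915604] [ 0.0895526  -0.60384884 -0.79205234] 441.1227797037361 -0.06647242145399303
top [0.5716114  0.05846015 0.91373996] [ 0.02319275  0.03667833 -0.99905795] 391.26176454827913 -0.030128296780024048
0.1 [ 0.27045723 -0.56266854  0.19416862] [[ 9.01385953e-01  4.33016278e-01 -5.15724736e-04]
 [ 4.33016439e-01 -9.01384029e-01  1.89623626e-03]
 [ 3.56235129e-04 -1.93255802e-03 -9.99998069e-01]] [ 0.4993439   0.22982445 -0.04817214]
```

View pics/side0.png

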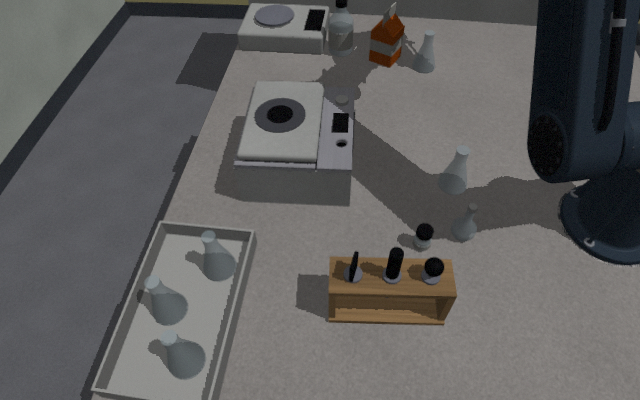

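View pics/top0.png

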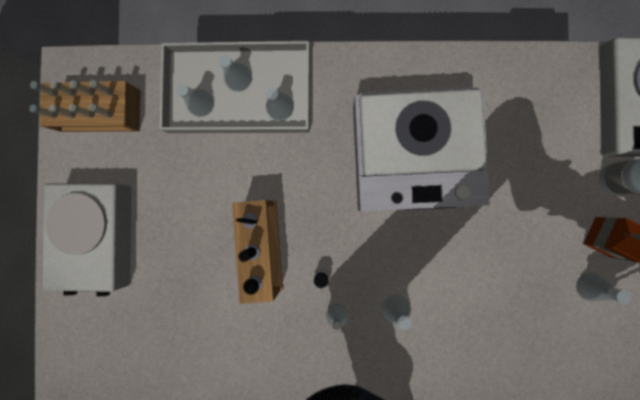

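The side view shows the plain round grip in the stand's middle hole at about (395,265), with the paddle at (353,265) and the ball at (433,268). The release hole is at about (341,143) in the side view and (397,198) in the top view, where the rod's grip is at about (249,254). Next I measure these by dark-blob segmentation.

```bash
cat > m.py <<'E'
from h import *
import pickle
C={n:pickle.load(open(n+"0.pkl","rb")) for n in("side","top")}
def blob(n,x0,y0,x1,y1,th):
    g=cv2.cvtColor(C[n]["frame"],cv2.COLOR_BGR2GRAY)[y0:y1,x0:x1]
    k,l,s,ce=cv2.connectedComponentsWithStats((g<th).astype(np.uint8))
    i=1+np.argmax(s[1:,4]); ys,xs=np.nonzero(l==i)
    return ce[i]+[x0,y0],s[i],np.c_[xs+x0,ys+y0],g.min()
def tri(a,b):
    A=[];B=[]
    for n,p in(("side",a),("top",b)):
        o,d=ray(C[n],[p]);d=d[0]/np.linalg.norm(d[0]);P=np.eye(3)-np.outer(d,d);A.append(P);B.append(P@o)
    X=np.linalg.solve(sum(A),sum(B)); return X,[np.linalg.norm(P@X-q) for P,q in zip(A,B)]
E
python3 - <<'E'
from m import *
hs=blob("side",331,136,352,151,60);ht=blob("top",389,190,406,206,60)
print("hole",hs[0],hs[1],hs[3],ht[0],ht[1],ht[3]);print(onz(C["side"],[hs[0]],.12),onz(C["top"],[ht[0]],.12),tri(hs[0],ht[0]))
rs=blob("side",382,240,408,285,45);rt=blob("top",236,243,262,264,45)
for r in(rs,rt):print("rod",r[0],r[1],r[3])
print(tri(rs[0],rt[0]))
for z in(.185,.195): print(z,proj(C["side"],[tri(rs[0],rt[0])[0]]))
a=C["side"]["frame"][235:330,320:465];b=C["top"]["frame"][190:310,220:290]
s=C["side"]["frame"][75:175,230:360]; t=C["top"]["frame"][80:220,350:500]
f=lambda i:cv2.resize(i,(400,300))
cv2.imwrite("pics/crop.png",np.vstack([np.hstack([f(a),f(b)]),np.hstack([f(s),f(t)])]))
E
```

```text
hole [341.28571429 143.54761905] [ 6  4  9  7 42] 0 [396.45679012 197.37037037] [ 3  3 10 10 81] 17
[[ 0.58943827 -0.0527316   0.12      ]] [[ 0.59114673 -0.05591404  0.12      ]] (array([ 0.59047948, -0.0564961 ,  0.11625395]), [np.float64(0.0007605163657360002), np.float64(0.0007605163657357777)])
rod [394.0942928  262.88833747] [  3   8  19  31 403] 0
rod [247.27218935 253.56213018] [  3   3  17  15 169] 0
(array([0.47787031, 0.23898269, 0.15193577]), [np.float64(0.0005874154266880311), np.float64(0.0005874154266879756)])
0.185 [[393.72374451 262.88165681]]
0.195 [[393.72374451 262.88165681]]
```

View pics/crop.png

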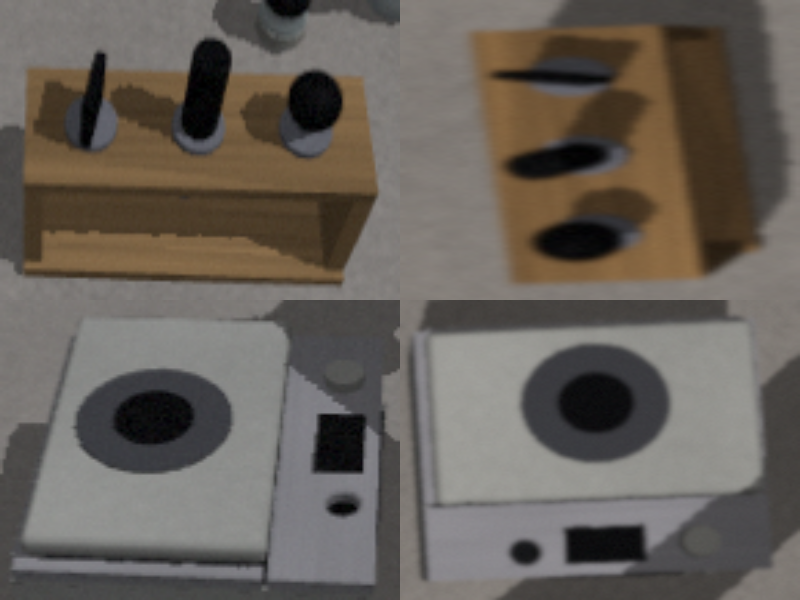

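```bash
python3 - <<'E'
from m import *
p=onz(C["side"],[[353.4,275.5],[392.5,276.8],[431.3,277.75]],.115);print("collars",p,"yaw",np.degrees(np.arctan2(*(p[0]-p[2])[[1,0]])))
f=C["top"]["frame"];h=cv2.cvtColor(f,cv2.COLOR_BGR2HSV)
m=cv2.inRange(h[190:310,220:290],(8,80,50),(22,255,255))
r=cv2.minAreaRect(cv2.findNonZero(m));print(r)
q=onz(C["top"],[[360.5,210.7],[488.75,203.7]],.12);d=q[1]-q[0];L=np.linalg.norm(d);print("deck",q,L)
w=d/L;ax=np.array([-w[1],w[0],0]);print("mach yaw",np.degrees(np.arctan2(ax[1],ax[0])),"hole pred",q[0]+w*(L/2-.055)+ax*.024)
E
python3 -m creep '[[0.02,0.03,0.05,0,0],[0.06,0.08,0.08,-0.1,0],[0.1,0.13,0.1,-0.2,0],[0.15,0.18,0.11,-0.3,0],[0.18,0.24,0.12,-0.4,0],[0.22,0.29,0.12,-0.45,0],[0.24,0.35,0.12,-0.45,0],[0.24,0.41,0.12,-0.45,0]]'
```

```text
collars [[0.54017992 0.24885511 0.115     ]
 [0.47543605 0.24394302 0.115     ]
 [0.4112833  0.23857778 0.115     ]] yaw 4.55872785432517
((37.39852523803711, 60.94644546508789), (101.82533264160156, 44.05295944213867), 85.8150863647461)
deck [[ 0.56374541  0.01642392  0.12      ]
 [ 0.57951838 -0.24094981  0.12      ]] 0.25785659769235153
mach yaw 3.5069458053458624 hole pred [ 0.59222263 -0.05589787  0.12      ]
time_s: 1.1
position: [0.5089, -0.1741, 0.3145]
tool_rot: [[1.0, -0.002, 0.0], [-0.002, -1.0, 0.0], [0.0, -0.0, -1.0]]
ft_force: [0.5, 0.2, 0.1]
opening: 0.999
grasp_force: 0.0
```

```bash
python3 -m creep '[[-0.005,0.05,0,0.05,0],[-0.01,0.11,0,0.07,0],[-0.015,0.17,0,0.07,0],[-0.02,0.23,0,0.07,0],[-0.025,0.29,0,0.07,0],[-0.03,0.35,0,0.07,0],[-0.033,0.393,0,0.07,0],[-0.033,0.393,0,0.07,0],[-0.033,0.393,0,0.07,0]]'
python3 - <<'E'
from h import *
import pickle
for n in("wrist","side"):
    c=bot.get_image(n);pickle.dump(c,open(n+"1.pkl","wb"));cv2.imwrite(f"pics/{n}1.png",c["frame"])
c=pickle.load(open("wrist1.pkl","rb"))
print(-np.array(c["R"]).T@c["t"],proj(c,[[.477,.24,.185],[.477,.24,.11]]),bot.read_state()["position"],bot.read_state()["q"])
E
```

```text
time_s: 2.22
position: [0.4744, 0.2165, 0.3145]
tool_rot: [[0.998, 0.068, -0.001], [0.068, -0.998, -0.001], [-0.001, 0.001, -1.0]]
ft_force: [-0.1, 0.8, 0.1]
opening: 1.0
grasp_force: 0.0
[0.54612297 0.22121132 0.50450549] [[298.85189063 178.35305864]
 [303.17997715 165.39206025]] [0.47482087 0.21579956 0.31476107] [ 2.12428820e-01  2.60238174e-01  1.52454576e+00 -4.91636038e-04
  1.35737616e+00  1.71713855e+00]
```

View pics/wrist1.png

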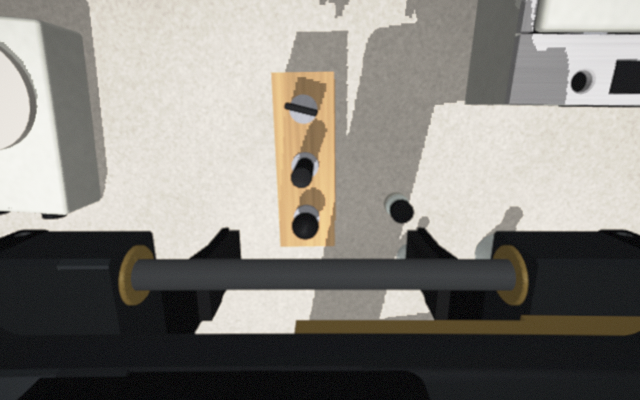

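The wrist view confirms the rod is the middle tool, with its grip running from about (309,160) at the collar to (301,180) at the top. My projected axis falls on it. I'll make a quick check and then move over it.

```bash
python3 - <<'E'
from m import *
C["wrist"]=pickle.load(open("wrist1.pkl","rb"))
b=blob("wrist",285,145,325,195,40);print(b[0],b[1],onz(C["wrist"],[b[0]],.15))
h=blob("wrist",568,65,596,98,50);print(h[0],h[1],onz(C["wrist"],[h[0]],.12))
E
```

```text
[304.60386473 166.56038647] [  9  13  19  22 207] [[0.48284016 0.23649367 0.15      ]]
[578.51256281  81.53768844] [  4   8  14  18 199] [[ 0.59030766 -0.05390129  0.12      ]]
```

```bash
python3 -m creep '[[0.003,0.023,-0.03,0,0],[0.003,0.023,-0.07,0,0],[0.003,0.023,-0.11,0,0],[0.003,0.023,-0.14,0,0],[0.003,0.023,-0.168,0,0],[0.003,0.023,-0.168,0,0],[0.003,0.023,-0.168,0,0]]'
python3 - <<'E'
from h import *
c=bot.get_image("side");f=c["frame"];cv2.imwrite("pics/side2.png",cv2.resize(f[180:340,290:500],(787,600)))
E
```

```text
time_s: 3.2
position: [0.4789, 0.2395, 0.1479]
tool_rot: [[0.998, 0.066, 0.002], [0.066, -0.998, 0.0], [0.002, -0.0, -1.0]]
ft_force: [0.1, 1.4, 0.2]
opening: 1.003
grasp_force: 0.0
```

View pics/side2.png

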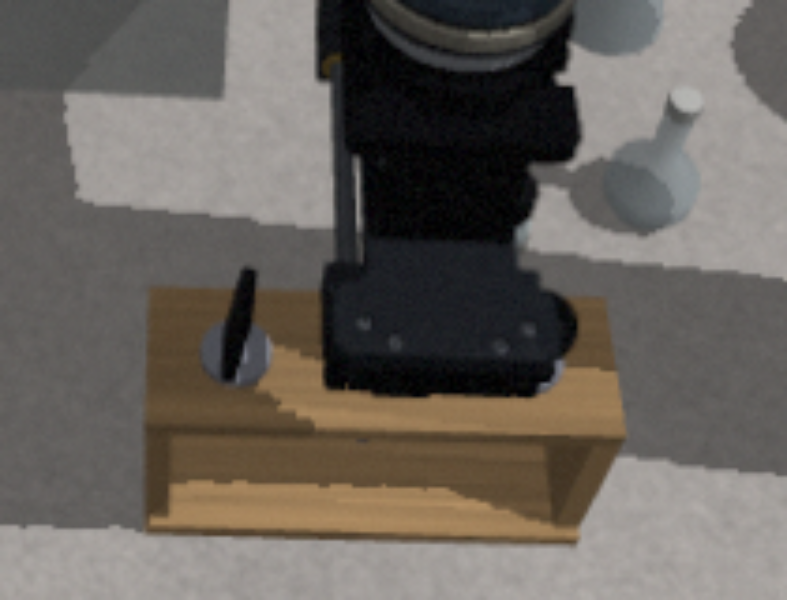

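The view shows the gripper over the middle tool with nothing disturbed; the near finger hides the rod, and there is no contact force. Now I close the fingers.

```bash
python3 -m creep '[[0,0,0,0,255],[0,0,0,0,255],[0,0,0,0,255],[0,0,0,0,255],[0,0,0,0,255],[0,0,0,0,255],[0,0,0,0,255],[0,0,0,0,255]]'
```

```text
time_s: 4.25
position: [0.4777, 0.2399, 0.1469]
tool_rot: [[0.998, 0.068, -0.0], [0.068, -0.998, -0.0], [-0.0, 0.0, -1.0]]
ft_force: [-0.3, -0.3, -0.6]
opening: 0.24
grasp_force: 30.0
```

```bash
python3 -m creep '[[0,0,0.01,0,255],[0,0,0.03,0,255],[0,0,0.05,0,255],[0,0,0.07,0,255],[0,0,0.09,0,255],[0,0,0.11,0,255],[0,0,0.13,0,255],[0,0,0.135,0,255],[0,0,0.135,0,255]]'
python3 - <<'E'
from h import *
import pickle
o=np.zeros((600,800,3),np.uint8)
p=[[.478,.24,.165],[.478,.24,.245]]
for i,n in enumerate(("side","top")):
    c=bot.get_image(n);pickle.dump(c,open(n+"3.pkl","wb"))
    u,v=proj(c,[[.478,.24,.19]])[0].astype(int);print(n,u,v,proj(c,p).round(1).tolist())
    o[:,400*i:400*i+400]=cv2.resize(c["frame"][max(v-75,0):max(v-75,0)+150,u-50:u+50],(400,600))
cv2.imwrite("pics/lift.png",o);s=bot.read_state();print(s["position"],s["opening"])
E
```

```text
time_s: 5.38
position: [0.4776, 0.24, 0.2821]
tool_rot: [[0.998, 0.068, 0.0], [0.068, -0.998, 0.0], [0.0, -0.0, -1.0]]
ft_force: [0.1, -0.4, -0.5]
opening: 0.242
grasp_force: 30.0
side 396 250 [[394.6, 259.3], [401.2, 230.7]]
top 241 256 [[245.1, 254.6], [234.0, 260.3]]
[0.47703576 0.23984236 0.28114419] 0.24197018411066393
```

View pics/lift.png

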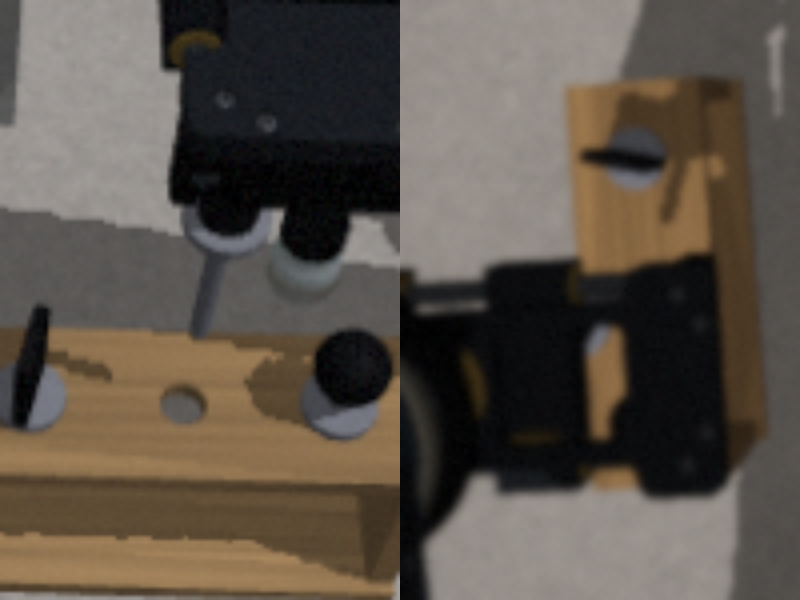

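The rod is held upright and clear, with its tip at about (396,259) in the side view, within 1.5 px of the prediction. The stand hole is empty and the other two tools are still in place. Moving over the release hole.

```bash
python3 -m creep '[[0.012,-0.03,0,0,255],[0.026,-0.07,0,0,255],[0.042,-0.11,0,0,255],[0.058,-0.15,0,0,255],[0.074,-0.19,0,0,255],[0.09,-0.23,0,0,255],[0.104,-0.27,0,0,255],[0.114,-0.295,0,0,255],[0.114,-0.295,0,0,255],[0.114,-0.295,0,0,255]]'
python3 -m creep '[[0,0,-0.015,0,255],[0,0,-0.03,0,255],[0,0,-0.03,0,255],[0,0,-0.03,0,255]]'
python3 - <<'E'
from h import *
import pickle
o=np.zeros((600,800,3),np.uint8)
for i,n in enumerate(("side","top")):
    c=bot.get_image(n);pickle.dump(c,open(n+"4.pkl","wb"))
    u,v=proj(c,[[.591,-.056,.14]])[0].astype(int);print(n,u-25,v-37,proj(c,[[.591,-.056,.12],[.591,-.056,.135],[.591,-.056,.215]]).round(1).tolist())
    o[:,400*i:400*i+400]=cv2.resize(c["frame"][v-37:v+38,u-25:u+25],(400,600))
cv2.imwrite("pics/over.png",o);s=bot.read_state();print(s["position"],s["opening"])
E
```

```text
time_s: 6.72
position: [0.591, -0.0539, 0.2814]
tool_rot: [[0.998, 0.068, -0.002], [0.068, -0.998, 0.001], [-0.002, -0.001, -1.0]]
ft_force: [0.3, 1.2, -1.1]
opening: 0.238
grasp_force: 30.0
time_s: 7.22
position: [0.5918, -0.0547, 0.2518]
tool_rot: [[0.998, 0.068, -0.0], [0.068, -0.998, 0.0], [-0.0, -0.0, -1.0]]
ft_force: [-0.9, 0.3, -0.8]
opening: 0.238
grasp_force: 30.0
side 315 98 [[340.7, 142.4], [340.8, 137.1], [341.7, 106.8]]
top 372 160 [[396.5, 197.4], [397.6, 197.3], [404.2, 196.2]]
[ 0.59212582 -0.0550141   0.25238309] 0.24004774446537092
```

View pics/over.png

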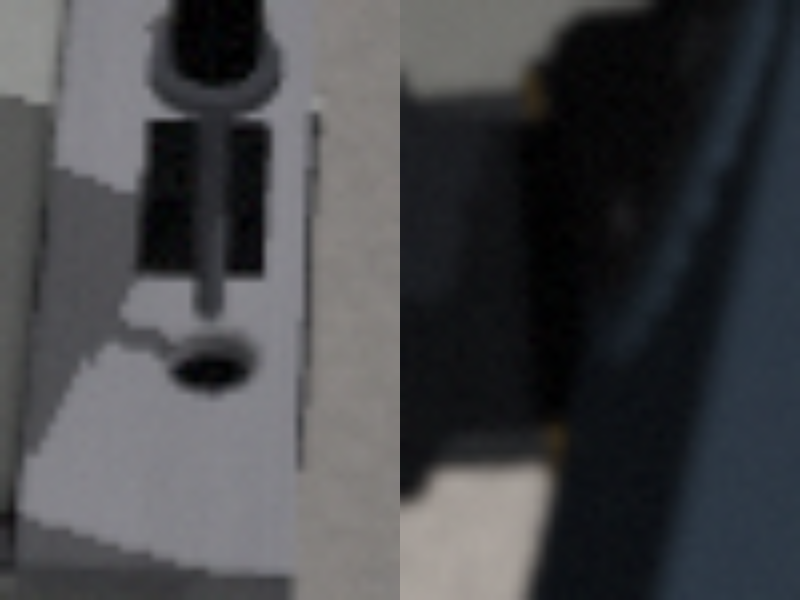

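The tip is at about (341,137), right over the hole mouth, whose centre is at about (341.6,143). That agrees with the projected hole axis to about 1 mm, so I lower the rod in.

```bash
python3 -m creep '[[-0.001,0,-0.01,0,255],[-0.001,0,-0.02,0,255],[-0.001,0,-0.03,0,255],[-0.001,0,-0.04,0,255],[-0.001,0,-0.05,0,255],[-0.001,0,-0.05,0,255],[-0.001,0,-0.05,0,255]]'
```

```text
time_s: 8.2
position: [0.591, -0.0551, 0.2021]
tool_rot: [[0.998, 0.068, 0.001], [0.068, -0.998, -0.0], [0.001, 0.0, -1.0]]
ft_force: [-0.5, -0.2, -1.8]
opening: 0.243
grasp_force: 30.0
```

```bash
python3 -m creep '[[0,0,-0.008,0,255],[0,0,-0.016,0,255],[0,0,-0.022,0,255],[0,0,-0.026,0,255],[0,0,-0.03,0,255],[0,0,-0.034,0,255],[0,0,-0.034,0,255]]'
```

```text
time_s: 9.07
position: [0.5927, -0.0554, 0.1701]
tool_rot: [[0.998, 0.068, 0.005], [0.068, -0.998, -0.001], [0.005, 0.001, -1.0]]
ft_force: [-1.5, 0.5, 6.9]
opening: 0.239
grasp_force: 30.0
```

```bash
python3 -m creep '[[0,0,-0.003,0,255],[0,0,-0.006,0,255],[0,0,-0.008,0,255],[0,0,-0.008,0,255]]'
```

```text
time_s: 9.57
position: [0.5931, -0.0554, 0.1625]
tool_rot: [[0.998, 0.068, 0.006], [0.068, -0.998, -0.001], [0.006, 0.002, -1.0]]
ft_force: [-0.7, 0.5, 7.8]
opening: 0.238
grasp_force: 30.0
```

```bash
python3 -m creep '[[0,0,-0.002,0,255],[0,0,-0.004,0,255],[0,0,-0.006,0,255],[0,0,-0.006,0,255],[0,0,-0.006,0,255]]'
python3 - <<'E'
from h import *
c=bot.get_image("side");cv2.imwrite("pics/push.png",cv2.resize(c["frame"][70:190,220:380],(800,600)))
print(proj(c,[[.591,-.055,.12],[.591,-.055,.125]]))
E
```

```text
time_s: 10.2
position: [0.5934, -0.0554, 0.1569]
tool_rot: [[0.998, 0.068, 0.007], [0.068, -0.998, -0.001], [0.007, 0.002, -1.0]]
ft_force: [0.2, -0.2, 8.7]
opening: 0.236
grasp_force: 30.0
[[340.64180749 142.72480413]
 [340.69020758 140.99149379]]
```

View pics/push.png

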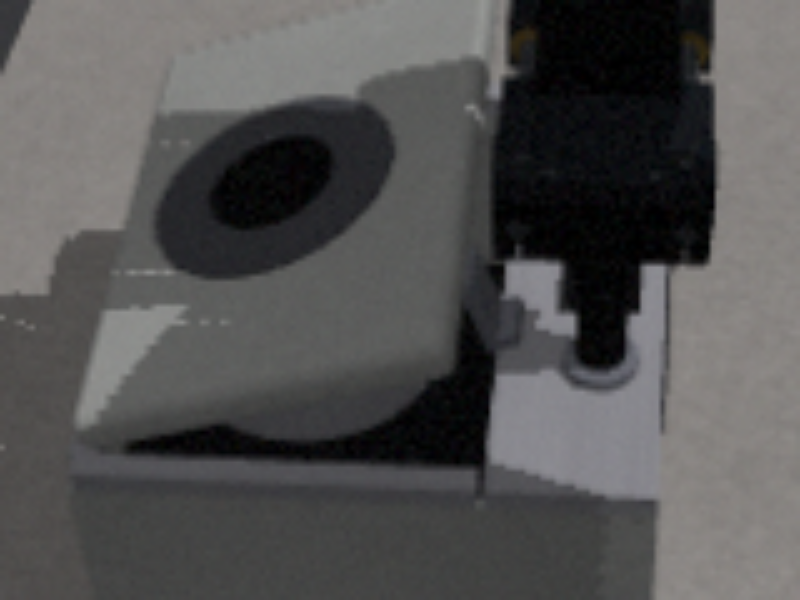

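The picture shows the lid sprung ajar and the collar on or very near the deck at about (340,144). I'll press slightly more to confirm it is seated, then relax.

```bash
python3 -m creep '[[0,0,-0.002,0,255],[0,0,-0.003,0,255],[0,0,-0.003,0,255]]'
```

```text
time_s: 10.62
position: [0.5948, -0.0558, 0.1565]
tool_rot: [[0.998, 0.068, 0.011], [0.068, -0.998, -0.002], [0.01, 0.003, -1.0]]
ft_force: [-1.4, 0.8, 20.9]
opening: 0.236
grasp_force: 30.0
```

```bash
python3 -m creep '[[0,0,0.003,0,255],[0,0,0.005,0,255],[0,0,0.005,0,255],[0,0,0.005,0,120],[0,0,0.005,0,100],[0,0,0.005,0,100],[0,0,0.005,0,100],[0,0,0.005,0,100]]'
```

```text
time_s: 11.62
position: [0.5906, -0.0549, 0.1558]
tool_rot: [[0.998, 0.068, -0.0], [0.068, -0.998, 0.0], [-0.0, -0.0, -1.0]]
ft_force: [0.2, -0.8, -0.1]
opening: 0.596
grasp_force: 0.0
```

```bash
python3 -m creep '[[0,0,0.01,0,100],[0,0,0.03,0,100],[0,0,0.06,0,100],[0,0,0.09,0,100],[0,0,0.12,0,100],[0,0,0.15,0,100],[0,0,0.18,0,100],[-0.03,0,0.2,0,100],[-0.07,0,0.2,0,100],[-0.07,0,0.2,0,100]]'
python3 - <<'E'
from h import *
c=bot.get_image("side");cv2.imwrite("pics/end.png",cv2.resize(c["frame"][70:190,220:380],(800,600)))
print(proj(c,[[.591,-.055,.125],[.591,-.055,.195]]))
E
```

```text
time_s: 12.88
position: [0.5183, -0.0545, 0.3573]
tool_rot: [[0.998, 0.067, 0.0], [0.067, -0.998, -0.0], [0.0, 0.0, -1.0]]
ft_force: [0.9, 0.1, -1.0]
opening: 0.605
grasp_force: 0.0
[[340.69020758 140.99149379]
 [341.40844788 115.09808889]]
```

View pics/end.png

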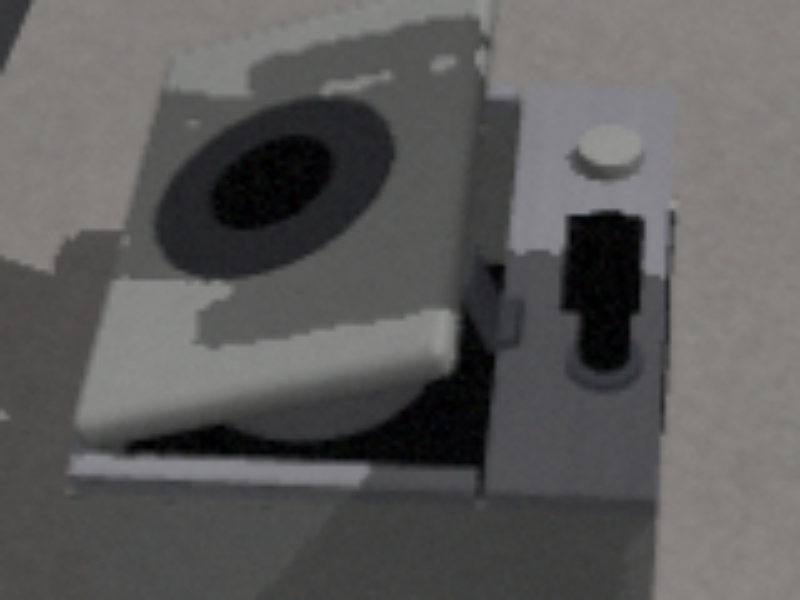

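The lid is sprung open, and the rod stands upright with its collar on the deck at about (341,143). The gripper is well clear, so I hand the job in.

```bash
python3 -m creep '[[0,0,0,0,100],[0,0,0,0,100]]'; python3 -c "
from bench import bot
print(bot.close_job())"
```

```text
time_s: 13.18
position: [0.5216, -0.0551, 0.3558]
tool_rot: [[0.998, 0.068, 0.0], [0.068, -0.998, 0.0], [0.0, 0.0, -1.0]]
ft_force: [-0.6, 0.8, -0.2]
opening: 0.604
grasp_force: 0.0
the job is handed in; nothing more can be done
None
```

The job was handed in at about 13 s: in the last picture the lid is sprung open and the released rod stands upright in the hole, collar on the deck, gripper clear; no verdict was returned.

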